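Set and lock the drip dispenser

TASK

Get the drip dispenser ready for the mug: turn the flow knob so that its bar points at the bold mark beside the knob lock, then slide the fork-shaped knob lock fully home over the end of the bar. Then grip the round post of the cam lever, pull the outlet arm out to the middle of its three notches and, while holding the arm at that length, slide the cam lever fully closed into the notch. Finish still gripping the lever post, and leave the mug and the two jars where they stand.

Things in the scene. Friction and masses are not known exactly. Their poses are not given: they have to be found in the camera images.
- dispenser: Low white table-top drip dispenser, fixed where it stands on the hob: a rounded box 140 mm (its x) by 270 mm (its y), flat deck at 100 mm above the hob. Origin: centre of its underside. Its own x axis points away from the robot side to the rear, y to its left (as seen by the robot), z up; it stands turned by up to about 0.3 rad. On the deck: the flow knob on the right half, the knob lock in the middle, the outlet arm with its cam lever on the left.
- flow_knob (a joint): Angle of the flow knob, rad, about a vertical axis 85 mm to the right (-y) of the dispenser's middle, counter-clockwise seen from above positive, range -1.6 to 1.6. At 0 the knob's bar points along the dispenser's +y, at the bold mark and the knob lock. It starts clockwise of that, between -1.25 and -0.5. Friction about 0.05 N m; it stays where it is left.
- knob_grip (a point): Point on the knob's axis, 30 mm above the dispenser's nominal deck plane (130 mm above the hob). The black knob is a 52 mm disc, 8 mm high, carrying an upright bar 44 mm long, 12 mm wide, reaching 140 mm above the hob; grip it across its 12 mm width from above, fingertips no lower than about 120 mm above the hob so that they stay over the lock's fork (top of its jaws at 117 mm).
- knob_lock (a joint): Travel of the steel knob lock, m: 0 open, 0.025 fully home over the bar's end (end stop). Moves along the dispenser's -y, toward the knob. Friction about 2 N, no spring. Starts between 0 and 0.003. Its fork's jaws (17 mm gap) pass either side of the 12 mm bar only if the bar points at the mark within about 0.15 rad.
- lock_fin (a point): Centre of the upright fin of the knob lock, 133 mm above the hob; moves with the lock. The fin is 12 mm thick (dispenser x), 20 mm long (dispenser y), from 117 to 143 mm above the hob; grip it from above across its thickness.
- outlet_arm (a joint): Extension of the outlet arm, m, along the dispenser's -x (toward the robot side), range 0 to 0.088. Starts between 0 and 0.02. The notches are at 0.028, 0.056 (the middle one, with the long bold mark line) and 0.084. A spring pulls it in (about 3 N at the middle notch) and the slide has about 2 N friction: pulling it takes about 5 N, and let go at the middle notch unlocked it can creep in.
- cam_lever (a joint): Travel of the cam lever across the arm, m: 0 open, 0.018 fully closed. Moves along the dispenser's +y (away from the knob), friction about 2 N, no spring. Starts between 0 and 0.002. From about 0.005 on its 8 mm steel tongue enters the toothed strip to the left of the arm: only in a notch (13 mm wide, so the arm must be within about 2 mm of it) can it close.
- lever_post (a point): Point on the axis of the cam lever's upright round black post, 140 mm above the hob; moves with arm and lever. The post is 16 mm in diameter, from 123 to 153 mm above the hob, and is the handle for both the lever and the arm. Grip it from above, fingertips no lower than about 126 mm above the hob. With arm and lever at 0 it stands at +50 mm x, +85 mm y of the dispenser.
- middle_notch (a point): Mouth of the middle of the three notches in the toothed aluminium strip (fixed to the dispenser), at -6 mm x, +107 mm y of the dispenser, 106 mm above the hob. With the arm at its mark the lever post has the same dispenser x as this point.
- mug: White mug, 82 mm across and 94 mm high with a handle, standing on the hob in front of the dispenser below the arm's nozzle; bystander. Origin: on its underside, near its middle.
- green_jar: Slim spice jar with a black cap, 40 mm across, 128 mm high, standing on the hob to the left in front of the dispenser; bystander. Origin: centre of its underside.
- short_jar: Small spice jar with a white cap, 40 mm across, 71 mm high, standing on the hob behind the dispenser on the right; bystander. Origin: centre of its underside.

How it is judged:
By the outcome, as a careful person would: the job done as asked, in the order asked, and still so for the second after the job is handed in, while the arm keeps its last pose, push and grip.
It also fails if it takes over 48 s, if anything falls off the work surface, if the arm or the gripper's body presses on something with over 40 N, if the wrist force passes 120 N, or if a joint passes its speed limit or range.

ROBOT

A 7-joint arm with a two-finger parallel gripper is mounted at the origin on a cart in front of the work surface, level with it; the furniture and walls round the work are solid. World frame = base frame: x ahead of the robot, y to its left, z up, the work surface at z = 0. Lengths are in m, angles in rad, forces in N, time in s.
With the tool pointing down it reaches from about 0.425 to 0.825 m from the base axis. Payload 3.6 kg.
Tool frame: the origin (TCP) lies where the fingers leave the gripper's body, on its centre line; the fingertips stand 73 mm ahead of it and the grasp point (between the pads) lies 54 mm ahead of it; x points along the fingers, y is the direction in which the jaws open and shut, and the axes are right-handed (so a half turn about x gives the same grasp; the last joint's range is limited). The gripper opens to 85 mm and grips with 20 to 120 N. Pads are 22 mm wide; open, the fingers measure 114 mm over their backs; the gripper's body (76 mm by 85 mm) begins 54 mm behind the grasp point. The pads swing forward as they close: fully open they stand 13 mm farther back than shut.
Start: joints at [1.242, 0.615, -0.013, 1.423, 0.008, 1.103, -0.04], TCP at [0.194, -0.62, 0.304] pointing down, gripper open.
Joint ranges: [-3.12, 3.12], [-0.3, 2.06], [-1.34, 1.32], [0.26, 2.42], [-1.36, 4.5], [0.01, 1.98], [-2.84, 2.84]. Speed limits (rad/s): [2.79, 2.79, 3.14, 3.14, 3.14, 3.14, 3.14].

INTERFACE

Orientations are given as a unit quaternion [x, y, z, w].
In Python, from station import arm, snapshot, camera_info, ticket gives the robot as it stands. Calls block until the motion is done:
- arm.movep(position, orientation): joint-space move of the TCP to a pose.
- arm.line_to(position, velocity=0.15, ori=None): straight line of the TCP; ori=None keeps the orientation; velocity is the mean speed in m/s.
- arm.move_j(angles): joint-space move.
- arm.move_gripper(opening, effort=None): opening from 0.0 (shut) to 1.0 (fully open); effort is the grip in N (None keeps the last); returns when the fingers have stopped.
- arm.pause(seconds).
- arm.ik(position, orientation): joint angles nearest the present ones, or None.
- snapshot(name): name is "scene" or "top"; returns the picture (400x640x3 uint8, blue, green, red); there is no depth.
- camera_info(name): a dict with "fx", "fy", "cx", "cy" (pixels), "R" (3x3) and "t" (3): a world point X has camera coordinates R X + t. Camera axes: x right, y down, z forward; pixel columns grow to the right and rows downward; lengths in m; the calibration is good to about 2 mm. A picture is of the moment at which its call begins. camera_info takes no time and is no camera call.
A pose or a line that the arm cannot do raises arm.MotionError and nothing moves.
- ticket.finish_job(): hands the job in, once; it reports no verdict.
Readings, each from a call of its own:
- arm.read_time(): time.
- arm.read_joint_positions(): joint angles.
- arm.read_dq(): joint speeds.
- arm.read_effort(): joint torques, N m.
- arm.read_tool_pos(): TCP position.
- arm.read_eef_rot(): TCP orientation.
- arm.read_ft_force(): force on the tool from outside, world axes, zero at the start.
- arm.read_wrist_torque(): the same for the moment, N m.
- arm.read_opening(): opening from 0.0 (shut) to 1.0 (fully open).
Only numpy, scipy, OpenCV 4.12 (cv2) and the standard library are available. Lean on these libraries where they do the work, as an engineer would, in place of code of your own. Each camera call takes 0.05 s, during which the arm holds its last target.

## Working session

There is one attempt and no reset: what is moved stays moved. The work goes in short steps, each a Python script; the robot and the scene stay as the last script left them, time stands still between calls to the robot, and variables do not carry over. Pictures are saved under pics/ and viewed, and the job is handed in when it is done.

```bash
mkdir -p pics; ls
python3 - <<'E'
from station import arm, snapshot, camera_info
import cv2
for n in ("scene","top"):
    im=snapshot(n); cv2.imwrite(f"pics/{n}0.png",im); c=camera_info(n); print(n,{k:(v if not hasattr(v,'tolist') else v.tolist()) for k,v in c.items()})
print(arm.read_time(),arm.read_tool_pos(),arm.read_eef_rot())
E
```

```text
pics
scene {'fx': 508.2659295423437, 'fy': 508.2659295423437, 'cx': 322.46665457289777, 'cy': 198.26859557484616, 'R': [[-0.4944198063534451, -0.8691955104630429, -0.00694403890485908], [-0.7648262204769888, 0.43882021875331934, -0.4716753842253944], [0.41302531103590556, -0.22789466909995784, -0.8817449247030086]], 't': [0.33402776153194763, 0.4139272381908525, 1.2246852328009776]}
top {'fx': 399.51180315627, 'fy': 399.51180315627, 'cx': 319.7687433322639, 'cy': 205.64079230394682, 'R': [[-0.014496637583184547, -0.9998316605767846, -0.011247133281488967], [-0.9821117818915892, 0.016349894273322688, -0.18758765638223387], [0.1877399674243864, 0.008326551838603096, -0.9821834722524961]], 't': [0.12441186122488752, 0.5379960565466597, 0.8555402711547887]}
0.1 [ 0.19370545 -0.61991944  0.30285335] [-0.69887856 -0.10748471  0.6991482  -0.1058659 ]
```

View pics/scene0.png

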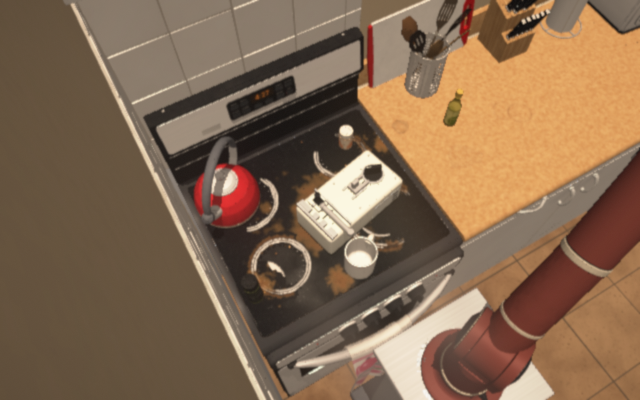

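View pics/top0.png

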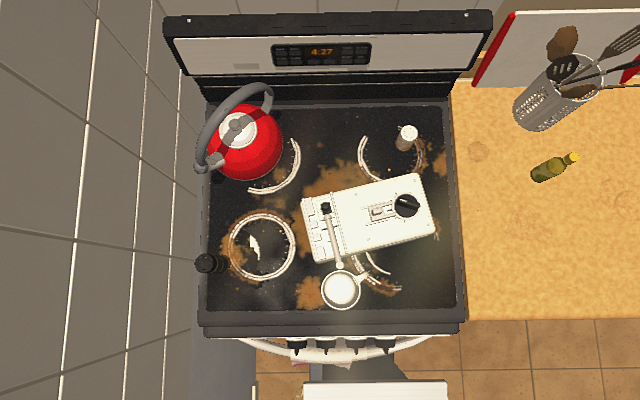

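Both show the dispenser: top view spans about (302–438, 172–263), with the knob at (406,206), lock at (378,211), lever post at (326,208). I'll enlarge.

Run:
```python
import cv2
a=cv2.imread("pics/top0.png")[165:275,290:450]; cv2.imwrite("pics/topc.png",cv2.resize(a,None,fx=5,fy=5,interpolation=cv2.INTER_CUBIC))
a=cv2.imread("pics/scene0.png")[140:260,285:415]; cv2.imwrite("pics/scenec.png",cv2.resize(a,None,fx=5,fy=5,interpolation=cv2.INTER_CUBIC))
```

```text
(no output)
```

View pics/topc.png

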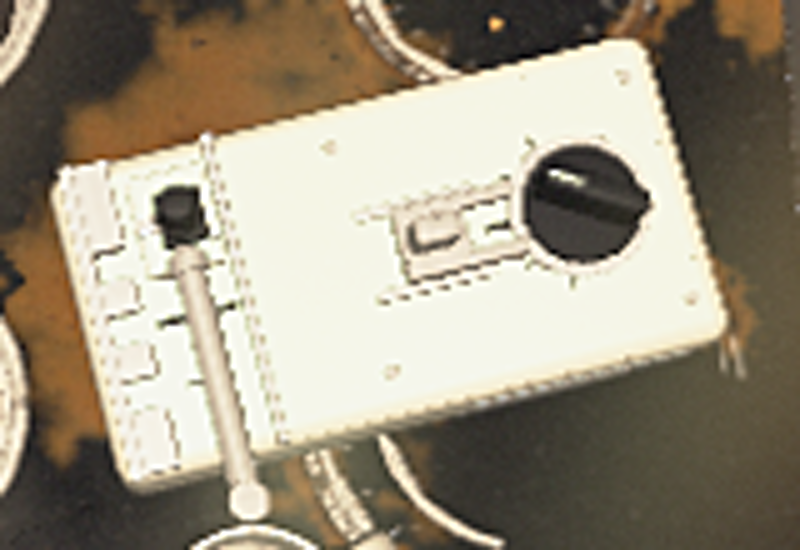

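View pics/scenec.png

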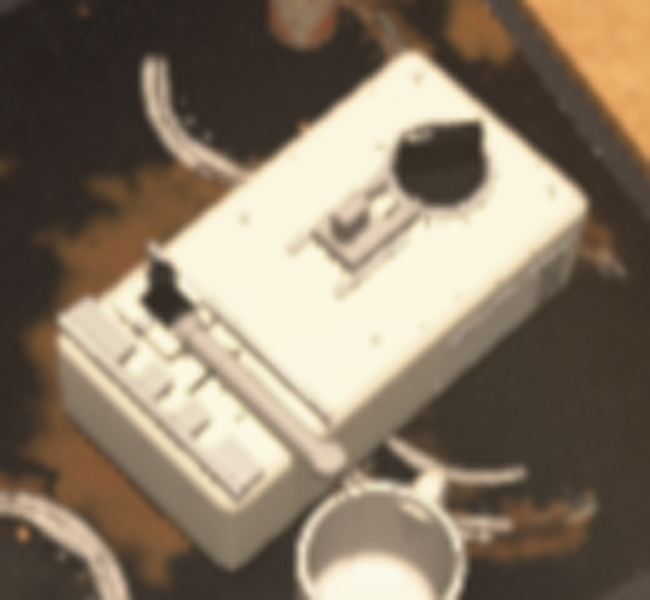

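```bash
cat > h.py <<'E'
import numpy as np
from station import camera_info
C={n:camera_info(n) for n in("top","scene")}
def ray(n,u,v):
    c=C[n];R=np.array(c["R"]);t=np.array(c["t"])
    d=R.T@np.array([(u-c["cx"])/c["fx"],(v-c["cy"])/c["fy"],1]); return -R.T@t,d
def bp(n,u,v,z):
    o,d=ray(n,u,v); return o+d*(z-o[2])/d[2]
def proj(n,X):
    c=C[n];p=np.array(c["R"])@np.asarray(X)+np.array(c["t"]);return np.array([p[0]/p[2]*c["fx"]+c["cx"],p[1]/p[2]*c["fy"]+c["cy"]])
OFF={"top":(290,165),"scene":(285,140)}
def cz(n,u,v,z): # x5 crop pixel
    return bp(n,OFF[n][0]+(u+.5)/5-.5,OFF[n][1]+(v+.5)/5-.5,z)
E
python3 - <<'E'
from h import *
np.set_printoptions(precision=4,suppress=True)
for nm,z,t,s in [("scr1",.1,(330,147),(245,217)),("scr2",.1,(623,76),(418,77)),("scr3",.1,(690,299),(551,190)),("scr4",.1,(392,371),(376,340)),
 ("disc",.108,(582,205),(440,165)),("postbase",.123,(183,225),(165,300)),("posttop",.153,(181,200),(158,250)),("fin",.143,(440,222),(350,215)),("nozzle",.11,(250,500),(330,460)),
 ("cRR",.1,(648,38),(412,50)),("cFR",.1,(728,325),(588,205)),("cRL",.1,(52,180),(60,325)),("cFL",.1,(128,488),(235,505))]:
    print(nm,cz("top",*t,z),cz("scene",*s,z))
print(C["top"]["R"], [ray(n,0,0)[0] for n in C])
E
```

```text
scr1 [0.5549 0.038  0.1   ] [0.5528 0.0348 0.1   ]
scr2 [ 0.5842 -0.09    0.1   ] [ 0.5821 -0.0924  0.1   ]
scr3 [ 0.4863 -0.1126  0.1   ] [ 0.4855 -0.1159  0.1   ]
scr4 [0.4577 0.0148 0.1   ] [0.4552 0.0129 0.1   ]
disc [ 0.5261 -0.0674  0.108 ] [ 0.5246 -0.0695  0.108 ]
postbase [0.5176 0.1021 0.123 ] [0.5195 0.1022 0.123 ]
posttop [0.5224 0.103  0.153 ] [0.5321 0.0986 0.153 ]
fin [ 0.5135 -0.0021  0.143 ] [0.5059 0.0003 0.143 ]
nozzle [0.4042 0.0764 0.11  ] [0.4049 0.0717 0.11  ]
cRR [ 0.6011 -0.1018  0.1   ] [ 0.5989 -0.0989  0.1   ]
cFR [ 0.4749 -0.1279  0.1   ] [ 0.4679 -0.1279  0.1   ]
cRL [0.5424 0.158  0.1   ] [0.5447 0.1513 0.1   ]
cFL [0.4104 0.1269 0.1   ] [0.4111 0.1233 0.1   ]
[[-0.0145 -0.9998 -0.0112]
 [-0.9821  0.0163 -0.1876]
 [ 0.1877  0.0083 -0.9822]] [array([0.3696, 0.1085, 0.9426]), array([-0.0241,  0.3878,  1.2774])]
```

Run:
```python
import cv2,numpy as np
def crop(f,x,y,w,h):
    a=cv2.imread(f)[y:y+h,x:x+w]; a=cv2.resize(a,(400,400),interpolation=cv2.INTER_CUBIC)
    return np.clip(255*(a/255.)**0.5,0,255).astype('uint8')
cv2.imwrite("pics/knob.png",np.hstack([crop("pics/top0.png",388,188,36,36),crop("pics/scene0.png",355,155,36,36)]))
cv2.imwrite("pics/post.png",np.hstack([crop("pics/top0.png",308,192,36,36),crop("pics/scene0.png",300,183,36,36)]))
```

```text
(no output)
```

View pics/knob.png

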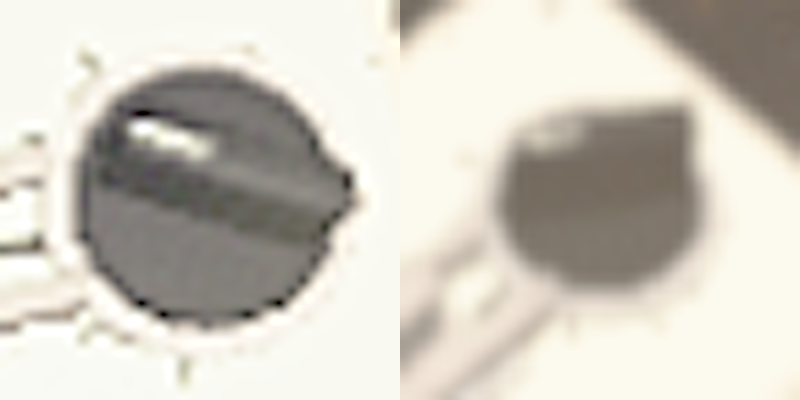

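View pics/post.png

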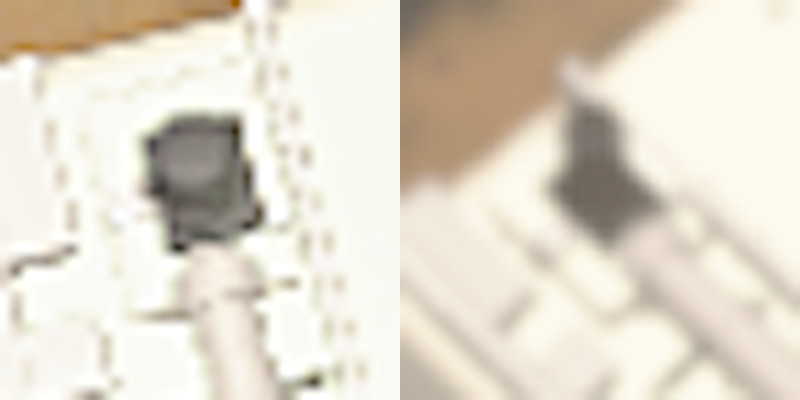

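Run:
```python
from h import *
np.set_printoptions(precision=4,suppress=True)
k=36/400
f=lambda n,x0,y0,u,v,z: bp(n,x0+(u+.5)*k-.5,y0+(v+.5)*k-.5,z)
yaw=.228;y=np.array([-np.sin(yaw),np.cos(yaw)]);x=np.array([np.cos(yaw),np.sin(yaw)]);c=np.array([.5065,.0133])
def loc(p): return np.array([(p[:2]-c)@x,(p[:2]-c)@y])
a=f("top",388,188,130,125,.14);b=f("top",388,188,210,150,.14);print("stripe",a,b)
for a,b,z in((a,b,0),(f("top",388,188,210,150,.14),f("top",388,188,345,190,.14),0),(f("top",388,188,100,180,.108),f("top",388,188,305,240,.108),0)):
    d=a-b; print("ang",np.arctan2(-d[0],d[1])-yaw)
print("knob ends local",loc(f("top",388,188,350,195,.14)),loc(f("scene",355,155,690-400,110,.14)))
print("stripe loc",loc(f("top",388,188,170,138,.14)),loc(f("scene",355,155,155,130,.14)))
print("knob disc local",loc(f("top",388,188,207,197,.108)))
for z in(.153,.14):print("post",loc(f("top",308,192,195,155,z)),loc(f("scene",300,183,195,110,z)))
```

```text
stripe [ 0.5345 -0.0476  0.14  ] [ 0.5296 -0.0621  0.14  ]
ang -0.5577314545743106
ang -0.5422892998220369
ang -0.537925899566033
knob ends local [-0.0089 -0.1012] [-0.0097 -0.1025]
stripe loc [ 0.0094 -0.0722] [ 0.0081 -0.0752]
knob disc local [ 0.0015 -0.0836]
post [0.0343 0.0856] [0.0367 0.0812]
post [0.0368 0.085 ] [0.0421 0.0766]
```

```bash
cat >> h.py <<'E'
from scipy.spatial.transform import Rotation as Ro
np.set_printoptions(precision=4,suppress=True)
yaw=.228;cc=np.array([.5065,.0133])
def w(lx,ly): 
    return np.array([cc[0]+lx*np.cos(yaw)-ly*np.sin(yaw), cc[1]+lx*np.sin(yaw)+ly*np.cos(yaw)])
def ori(th,s=1): # tool x down, tool y at world angle th from +x
    y=s*np.array([np.cos(th),np.sin(th),0]);x=np.array([0,0,-1.]);return Ro.from_matrix(np.c_[x,y,np.cross(x,y)]).as_quat()
def rep(arm):
    print("t",round(arm.read_time(),2),"p",arm.read_tool_pos(),"F",np.array(arm.read_ft_force()),"T",np.array(arm.read_wrist_torque()),"op",round(arm.read_opening(),3))
E
python3 - <<'E'
from h import *
from station import arm
print(Ro.from_quat(arm.read_eef_rot()).as_matrix(), [bp("top",235,130,z) for z in(.1,.2)])
k=w(0.001,-.085); print(k)
for s in(1,-1):
  for p,th in ((k,-.31),(k,.228),(w(-.006,.1),.228)):
    print(s,th,arm.ik([*p,.195],ori(th,s)),arm.ik([*p,.26],ori(th,s)))
E
```

```text
[[-0.0007  0.2983 -0.9545]
 [ 0.0022 -0.9545 -0.2983]
 [-1.     -0.0023  0.    ]] [array([0.7058, 0.3024, 0.1   ]), array([0.6659, 0.2794, 0.2   ])]
[ 0.5267 -0.0693]
1 -0.31 [ 0.3042  0.5906 -0.325   1.8862  0.2767  0.7086 -0.4911] [ 0.3376  0.5046 -0.3693  1.8172  0.2319  0.8621 -0.4515]
1 0.228 [ 0.3801  0.6076 -0.4434  1.8838  0.375   0.7326 -0.0484] [ 0.4172  0.5227 -0.4924  1.8148  0.3108  0.8812  0.0085]
1 0.228 [ 0.1252  0.5859 -0.5873  1.9906  0.4908  0.7076 -0.539 ] [ 0.2387  0.519  -0.7493  1.9171  0.4533  0.881  -0.5133]
-1 -0.31 [ 0.7505  0.8549 -1.1511  1.8731  0.9105  1.06    2.0465] [ 0.7639  0.738  -1.1492  1.8051  0.7525  1.1157  2.1792]
-1 0.228 [-0.1325  0.5926  0.3385  1.9001 -0.2931  0.6971 -2.5346] [-0.1102  0.495   0.2973  1.8314 -0.1876  0.8426 -2.6348]
-1 0.228 [-0.9345  0.8044  1.1323  2.0214 -0.9254  0.9552 -2.2176] [-0.9617  0.6698  1.1351  1.951  -0.7285  1.0072 -2.3956]
```

Run:
```python
from h import *
from station import arm,snapshot
import cv2
k=w(0.001,-.085)
arm.movep([*k,.27],ori(-.31)); rep(arm)
arm.move_gripper(.55,30); rep(arm)
arm.line_to([*k,.197],.1); rep(arm)
a,b=snapshot("top"),snapshot("scene"); cv2.imwrite("pics/g1.png",np.hstack([cv2.resize(a[130:280,330:480],(400,400)),cv2.resize(b[80:230,300:450],(400,400))]))
```

```text
t 2.4 p [ 0.5267 -0.0708  0.2699] F [-0.3066 -0.3964 -0.206 ] T [-0.0113 -0.0197 -0.0088] op 1.002
t 2.87 p [ 0.5267 -0.0693  0.27  ] F [-0.4328  0.441  -0.4137] T [ 0.023   0.0146 -0.079 ] op 0.549
t 3.75 p [ 0.5271 -0.0692  0.1975] F [-1.0206  0.0794 -0.1152] T [ 0.0064 -0.0782 -0.0065] op 0.547
```

View pics/g1.png

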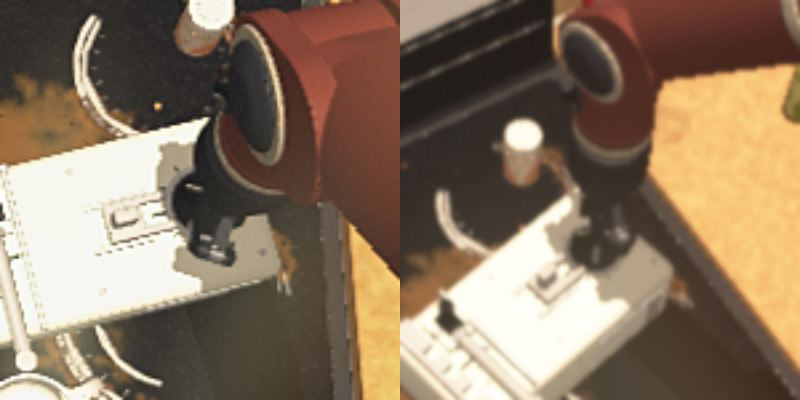

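The gripper sits over the knob in both views (about (210,215) left, (605,235) right), nothing touched, short jar clear. Close gently.

Run:
```python
from h import *
from station import arm
arm.move_gripper(0,25); rep(arm); arm.pause(.2); rep(arm)
print(arm.read_eef_rot(),ori(-.31))
```

```text
t 4.26 p [ 0.5274 -0.0694  0.1975] F [ 0.3675 -0.5106  2.0324] T [-0.0722 -0.2305 -0.0752] op 0.132
t 4.46 p [ 0.5274 -0.0695  0.1975] F [ 2.0238 -0.9844  2.6379] T [-0.1408 -0.2927 -0.0318] op 0.128
[ 0.5718  0.4162 -0.5707  0.4172] [ 0.5712  0.4168 -0.5712  0.4168]
```

Run:
```python
from h import *
from station import arm
k=w(0.001,-.085)
for th in np.linspace(-.31,.228,7)[1:]:
    arm.line_to([*k,.197],.1,ori(th)); rep(arm)
```

```text
t 4.71 p [ 0.5274 -0.0695  0.1975] F [ 1.6276 -0.0633  4.0315] T [-0.2467 -0.379   0.0767] op 0.13
t 4.96 p [ 0.5274 -0.0695  0.1975] F [ 2.8927 -1.4369  4.8826] T [-0.2532 -0.4295  0.0338] op 0.133
t 5.21 p [ 0.5274 -0.0694  0.1975] F [ 2.0051 -1.7873  4.7476] T [-0.2503 -0.466   0.086 ] op 0.131
t 5.46 p [ 0.5274 -0.0695  0.1975] F [ 2.4502 -1.9579  5.2389] T [-0.2893 -0.4378  0.0871] op 0.135
t 5.71 p [ 0.5274 -0.0695  0.1975] F [ 1.9932 -1.3077  6.334 ] T [-0.3179 -0.3902  0.0606] op 0.133
t 5.96 p [ 0.5274 -0.0695  0.1975] F [ 1.4849 -1.635   5.3994] T [-0.3148 -0.4537  0.0783] op 0.13
```

Run:
```python
from h import *
from station import arm,snapshot
import cv2
k=w(0.001,-.085)
arm.move_gripper(.55); rep(arm)
arm.line_to([*k,.26],.15)
arm.line_to([.55,-.24,.28],.35); rep(arm)
a,b=snapshot("top"),snapshot("scene"); cv2.imwrite("pics/top1.png",a);cv2.imwrite("pics/scene1.png",b)
cv2.imwrite("pics/g2.png",np.hstack([cv2.resize(a[180:240,360:420],(400,400),interpolation=2),cv2.resize(b[150:210,335:395],(400,400),interpolation=2)]))
```

```text
t 6.39 p [ 0.5261 -0.0691  0.1965] F [0.923  0.22   0.4846] T [ 0.0344 -0.0031 -0.0186] op 0.549
t 7.6 p [ 0.5493 -0.2403  0.2783] F [-0.7055  1.0249  0.3019] T [ 0.0848 -0.0588 -0.0162] op 0.554
```

View pics/g2.png

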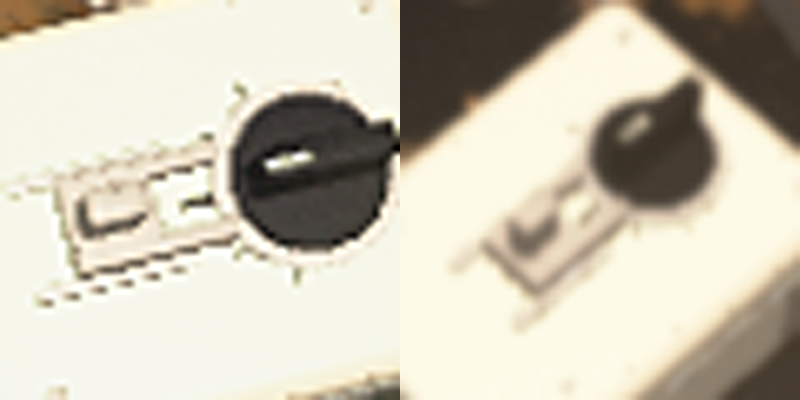

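Run:
```python
from h import *
import cv2
R=np.array([[np.cos(yaw),np.sin(yaw)],[-np.sin(yaw),np.cos(yaw)]])
def L(n,u,v,z):
    x0,y0=(360,180) if n=="top" else (335,150); k=60/400
    return R@(bp(n,x0+(u+.5)*k-.5,y0+(v+.5)*k-.5,z)[:2]-cc)
def ang(a,b): d=a-b;return np.arctan2(-d[0],d[1])
print("stripe",ang(L("top",265,167,.14),L("top",312,155,.14)),"edge108",ang(L("top",250,195,.108),L("top",395,150,.108)),"edge140",ang(L("top",240,180,.14),L("top",395,142,.14)))
s=L("top",288,160,.14);e=L("top",395,133,.14);print(s,e,ang(s,e))
s=L("scene",235,128,.14);e=L("scene",293,82,.14);print(s,e,ang(s,e))
for p in[(80,200),(110,190),(145,185)]:print("fin",L("top",*p,.143))
for p in[(105,235),(140,215),(120,205)]:print("fin s",L("scene",*p,.143))
for n in("top","scene"):
    im=cv2.imread(f"pics/{n}1.png"); a=im[195:230,370:405] if n=="top" else im[175:210,340:375]
    cv2.imwrite(f"pics/fin_{n}.png",cv2.convertScaleAbs(cv2.resize(a,(500,500),interpolation=cv2.INTER_CUBIC),alpha=1,beta=-20))
cv2.imwrite("pics/fin.png",cv2.resize(np.hstack([cv2.imread("pics/fin_top.png"),cv2.imread("pics/fin_scene.png")]),(800,400)))
```

```text
stripe 0.00807431668853661 edge108 0.05857944338618859 edge140 -0.0015839942681028494
[ 0.0022 -0.0699] [ 0.0024 -0.1041] 0.0052846080714225325
[ 0.0003 -0.0722] [-0.0003 -0.1041] -0.018878070386914855
fin [ 0.0051 -0.0044]
fin [ 0.0059 -0.0141]
fin [ 0.0048 -0.0248]
fin s [-0.0008  0.0001]
fin s [-0.0036 -0.016 ]
fin s [ 0.0048 -0.0134]
```

View pics/fin.png

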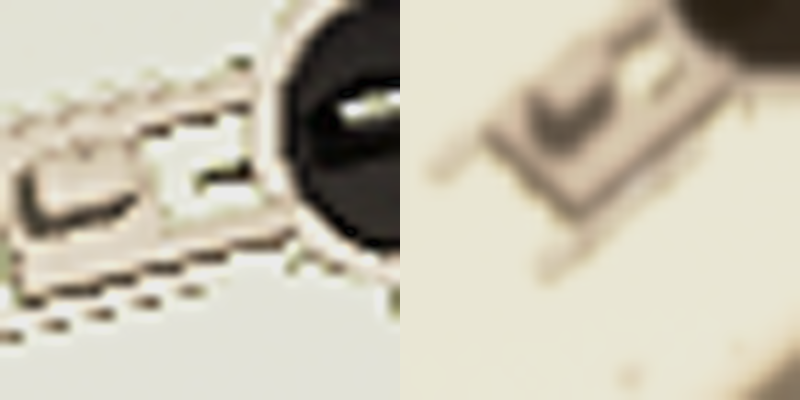

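Run:
```python
from h import *
R=np.array([[np.cos(yaw),np.sin(yaw)],[-np.sin(yaw),np.cos(yaw)]])
k=35/400
for n,x0,y0,u,v in(("top",370,195,45,208),("top",370,195,135,185),("top",370,195,30,165),("scene",340,175,565-400,122),("scene",340,175,615-400,90),("scene",340,175,535-400,92)):
    print(n,R@(bp(n,x0+(u+.5)*k-.5,y0+(v+.5)*k-.5,.143)[:2]-cc))
```

```text
top [-0.0021 -0.0064]
top [-0.0019 -0.023 ]
top [ 0.006  -0.0059]
scene [-0.008  -0.0059]
scene [-0.0097 -0.02  ]
scene [ 0.0022 -0.0064]
```

Run:
```python
from h import *
from station import arm
o=ori(yaw)
yv=np.array([-np.sin(yaw),np.cos(yaw)])
p=w(0.0005,-.0145)
arm.line_to([*p,.26],.35,o)
arm.line_to([*p,.196],.1); rep(arm)
arm.move_gripper(0,35); rep(arm)
for d in list(np.arange(.004,.0221,.003))+[.023,.024,.025,.026,.027,.028]:
    q=w(0.0005,-.0145-d); arm.line_to([*q,.196],.04)
    f=np.array(arm.read_ft_force())[:2]@yv; t=np.array(arm.read_tool_pos())[:2]; print(round(d,4),"Fy",round(f,2),"moved",round(-(t-p)@yv,4))
    if f>12: break
rep(arm)
```

```text
t 9.33 p [ 0.5107 -0.001   0.1963] F [-0.8783  0.8295 -0.0728] T [ 0.0486 -0.0011 -0.0207] op 0.548
t 9.74 p [ 0.5112 -0.0005  0.1968] F [ 1.5033 -0.6313  2.1465] T [-0.0244 -0.1823 -0.0061] op 0.131
0.004 Fy 1.47 moved 0.0039
0.007 Fy 0.93 moved 0.0071
0.01 Fy 1.66 moved 0.0102
0.013 Fy 1.24 moved 0.0131
0.016 Fy 1.61 moved 0.0161
0.019 Fy 0.83 moved 0.0192
0.022 Fy 0.98 moved 0.0222
0.023 Fy 1.71 moved 0.0229
0.024 Fy 1.26 moved 0.0238
0.025 Fy 3.29 moved 0.024
0.026 Fy 4.04 moved 0.0242
0.027 Fy 5.84 moved 0.0243
0.028 Fy 7.1 moved 0.0244
t 12.99 p [ 0.5168 -0.0243  0.1967] F [0.0321 7.295  6.317 ] T [ 1.5521  0.1577 -0.0021] op 0.125
```

Run:
```python
from h import *
from station import arm,snapshot
import cv2
q=w(0.0005,-.0145-.0245); arm.line_to([*q,.196],.05)
arm.move_gripper(.6); rep(arm)
arm.line_to([*q,.265],.15)
p=w(.035,.0845)
arm.line_to([*p,.265],.35); rep(arm)
a,b=snapshot("top"),snapshot("scene"); cv2.imwrite("pics/top2.png",a);cv2.imwrite("pics/scene2.png",b)
cv2.imwrite("pics/g3.png",np.hstack([cv2.resize(a[160:260,320:420],(400,400),interpolation=2),cv2.resize(b[140:240,295:395],(400,400),interpolation=2)]))
```

```text
t 13.71 p [ 0.5154 -0.0249  0.1956] F [ 0.2157 -0.5587 -0.1762] T [ 0.0029 -0.0371 -0.0324] op 0.602
t 14.83 p [0.5207 0.1046 0.2636] F [-0.055  -0.5992  0.1685] T [-0.0501 -0.0024  0.0259] op 0.599
```

View pics/g3.png

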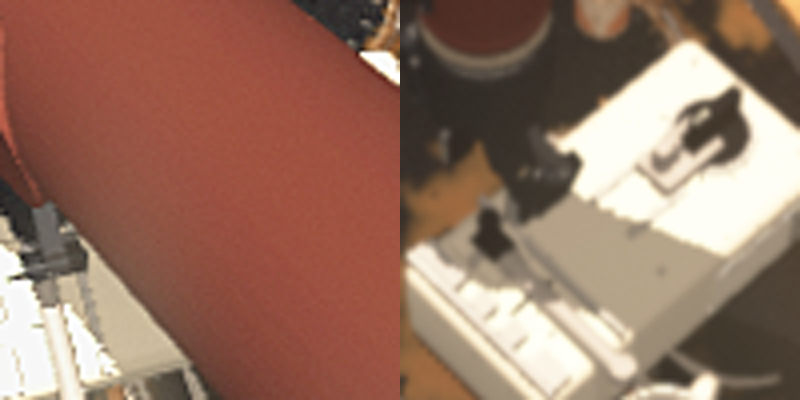

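Run:
```python
from h import *
from station import arm
p=w(.035,.0845)
arm.line_to([*p,.203],.1); rep(arm)
arm.move_gripper(0,25); rep(arm); arm.pause(.3); rep(arm)
```

```text
t 15.7 p [0.5219 0.1035 0.2034] F [ 0.5722  0.5585 -0.0611] T [-0.0075  0.009  -0.03  ] op 0.6
t 16.11 p [0.522  0.1037 0.2037] F [ 0.9444 -0.6787  3.2675] T [-0.0193 -0.0235  0.03  ] op 0.173
t 16.41 p [0.522  0.1037 0.2036] F [ 1.1147 -0.2178  5.1679] T [-0.0605 -0.0125 -0.0097] op 0.174
```

Run:
```python
from h import *
from station import arm
arm.move_gripper(0,45); rep(arm)
xv=np.array([np.cos(yaw),np.sin(yaw)])
for lx in (.039,.043,.046,.048,.050,.052,.054,.056,.058):
    arm.line_to([*w(lx,.0845),.203],.05)
    f=np.array(arm.read_ft_force())[:2]@xv; t=np.array(arm.read_tool_pos())[:2]-cc; print(lx,"Fx",round(f,2),"lx",round(t@xv,4),"ly",round(t@[-np.sin(yaw),np.cos(yaw)],4))
    if f<-8: break
rep(arm)
```

```text
t 16.62 p [0.522  0.1037 0.2037] F [-0.2111 -1.0507  5.3772] T [-0.082  -0.001  -0.0085] op 0.163
0.039 Fx -0.44 lx 0.0398 ly 0.0845
0.043 Fx 1.45 lx 0.0438 ly 0.0846
0.046 Fx -1.65 lx 0.0466 ly 0.0846
0.048 Fx -0.5 lx 0.0484 ly 0.0846
0.05 Fx -0.34 lx 0.0504 ly 0.0846
0.052 Fx -1.6 lx 0.0519 ly 0.0846
0.054 Fx -5.12 lx 0.0524 ly 0.0846
0.056 Fx -7.7 lx 0.0529 ly 0.0847
0.058 Fx -11.58 lx 0.0534 ly 0.0847
t 18.88 p [0.5393 0.1079 0.2036] F [-11.2753  -2.6566  16.9585] T [-0.5766  2.2649 -0.0493] op 0.169
```

Run:
```python
from h import *
from station import arm
xv=np.array([np.cos(yaw),np.sin(yaw)]);yv=np.array([-xv[1],xv[0]])
def st(tag=""):
    F=np.array(arm.read_ft_force());t=np.array(arm.read_tool_pos()); l=np.array([(t[:2]-cc)@xv,(t[:2]-cc)@yv])
    print(tag,"F",F[:2]@xv,F[:2]@yv,F[2],"l",l,"z",t[2]);return l
cmd=np.array([.05,.0845])
for lx in(.02,.005,-.003):
    arm.line_to([*w(lx,.0845),.203],.06); l=st(lx)
cx=-.003
for i in range(4):
    e=-.0048-l[0]
    if abs(e)<.0004: break
    cx+=e; arm.line_to([*w(cx,.0845),.203],.03); l=st(cx)
rep(arm); print(cx)
```

```text
0.02 F 1.79246292688892 -0.7947830826195026 7.457374917590655 l [0.0203 0.0845] z 0.20368284245215434
0.005 F 1.3250869238994418 -0.8117918510818128 8.04968831515436 l [0.0052 0.0845] z 0.20364868563640512
-0.003 F 2.783930336729119 -1.1680592641766852 7.771448308763704 l [-0.0025  0.0845] z 0.20369103246070303
-0.005325162420251731 F 3.0994649066422597 -1.7185875338363255 7.089409750379063 l [-0.0042  0.0845] z 0.20369674777095417
-0.005964804604378163 F 4.745634937863927 -0.7229211452951749 4.566097956191039 l [-0.0045  0.0845] z 0.20368840192456028
t 20.84 p [0.483  0.0946 0.2037] F [4.7862 0.3684 4.5661] T [ 0.0561 -0.9845 -0.0279] op 0.164
-0.005964804604378163
```

Quick look before closing.

Run:
```python
from h import *
from station import snapshot
import cv2
a,b=snapshot("top"),snapshot("scene")
cv2.imwrite("pics/g4.png",np.hstack([cv2.resize(a[190:270,290:370],(400,400),interpolation=2),cv2.resize(b[180:260,290:370],(400,400),interpolation=2)]))
```

```text
(no output)
```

View pics/g4.png

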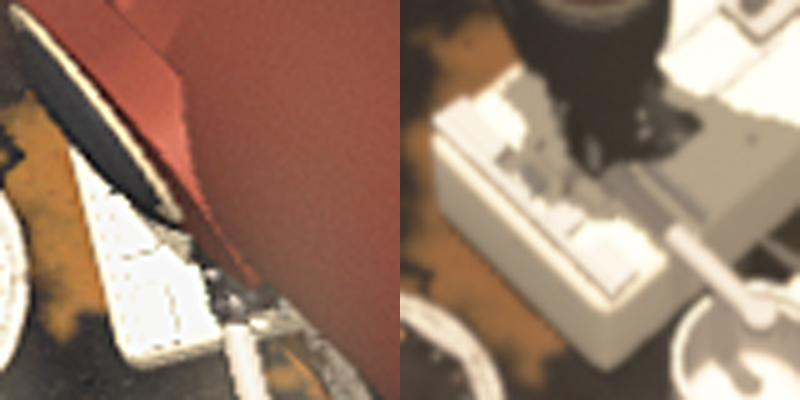

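The right view shows the nozzle over the mug at (765,320) and the gripper on the post around (610,150); the notch is hidden, so I close by feel.

```bash
cat >> h.py <<'E'
xv=np.array([np.cos(yaw),np.sin(yaw)]);yv=np.array([-xv[1],xv[0]])
def st(arm,tag=""):
    F=np.array(arm.read_ft_force());t=np.array(arm.read_tool_pos()); l=np.array([(t[:2]-cc)@xv,(t[:2]-cc)@yv])
    print(tag,"F",F[:2]@xv,F[:2]@yv,F[2],"l",l);return F[:2]@yv,l
E
python3 - <<'E'
from h import *
from station import arm
cx=-.006
for d in(.003,.005,.007,.009,.011,.013,.015,.017,.018,.019,.020,.021,.022,.023):
    arm.line_to([*w(cx,.0845+d),.203],.04); f,l=st(arm,d)
    if f<-8: break
    if abs(l[0]+.0047)>.0007: cx+=-.0047-l[0]
rep(arm)
E
```

```text
0.003 F 4.730431247615147 -0.5424303844054411 5.362454696093908 l [-0.0045  0.0875]
0.005 F 3.803460325846624 -1.336421247697088 5.186550079594192 l [-0.0045  0.0893]
0.007 F 4.942569074051702 -0.5464208058768251 5.675120254877144 l [-0.0045  0.0913]
0.009 F 5.5005152425713 -1.36243781430342 4.932507259246281 l [-0.0045  0.0933]
0.011 F 4.41504506293709 -1.3496172193305362 5.520629794613029 l [-0.0045  0.0953]
0.013 F 4.660043411873567 -1.0142936513946792 5.912079710645571 l [-0.0045  0.0973]
0.015 F 4.597508869632231 -1.3148504409794253 6.198609686374554 l [-0.0045  0.0992]
0.017 F 4.922863216041881 -0.2049540662897961 6.1700466720054505 l [-0.0045  0.1013]
0.018 F 4.635933198328842 -0.7783552366940714 5.488451109083987 l [-0.0045  0.1021]
0.019 F 4.448172510866497 -2.406248399390661 5.270224405042822 l [-0.0045  0.1025]
0.02 F 4.507249930597057 -3.8809276698610735 6.223291801615927 l [-0.0045  0.1027]
0.021 F 4.85521862773818 -6.081398607403902 6.191913854010487 l [-0.0045  0.1029]
0.022 F 5.110327843089113 -6.670176227917593 7.394048576745423 l [-0.0045  0.103 ]
0.023 F 4.59078002650709 -8.856792005911972 7.297824698864205 l [-0.0045  0.1032]
t 24.44 p [0.4788 0.1128 0.2037] F [ 6.4739 -7.5899  7.2978] T [-1.456  -1.4926  0.018 ] op 0.167
```

Run:
```python
from h import *
from station import snapshot,arm
import cv2
arm.pause(.5); st(arm)
a,b=snapshot("top"),snapshot("scene"); cv2.imwrite("pics/top5.png",a);cv2.imwrite("pics/scene5.png",b)
cv2.imwrite("pics/g5.png",np.hstack([a[100:320,180:480],cv2.resize(b[120:300,230:430],(400,360),interpolation=2)[:220]]) if 0 else cv2.resize(b[110:310,230:430],(600,600),interpolation=2))
```

```text
F 5.12066501786137 -8.809705079216636 7.619225383240292 l [-0.0045  0.1032]
```

View pics/g5.png

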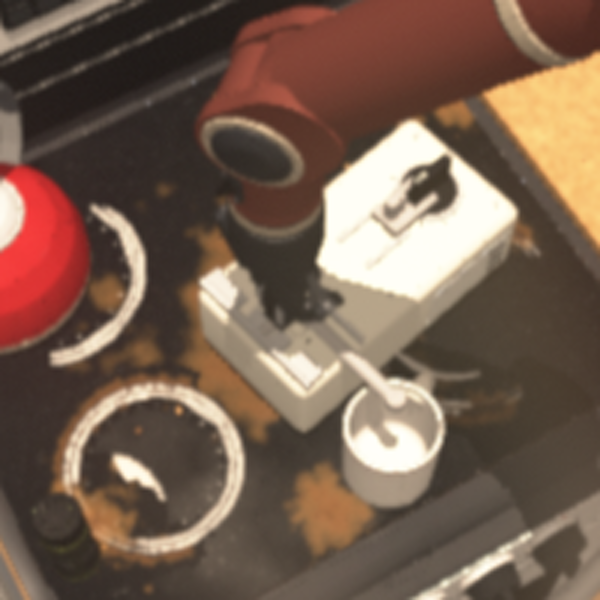

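View pics/top5.png

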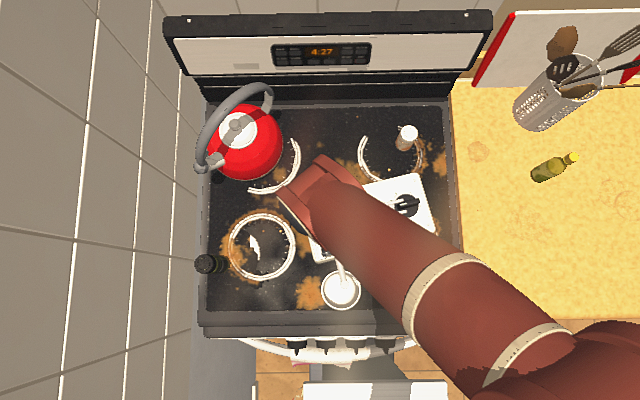

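The lock's fork straddles the knob bar (scene crop (415,200)), the nozzle is over the mug (395,395), and the mug and jars are where they started (top: mug (340,290), jars (208,263) and (406,135)). I'm handing the job in.

Run:
```python
from h import *
from station import arm,ticket
rep(arm); ticket.finish_job()
```

```text
t 25.04 p [0.4788 0.1128 0.2037] F [ 6.5584 -6.8604  7.6004] T [-1.4985 -1.4476  0.0532] op 0.169
the job is handed in; nothing more can be done
```

I did the whole job in the order asked and handed it in at 25.0 s, with the gripper still holding the lever post.

- **Knob:** I turned it from about -0.54 rad to the mark. The pictures afterwards put it at 0 within about 0.02 rad, apart from one rough edge reading of 0.06; all of these are inside the 0.15 rad the fork allows.
- **Knob lock:** I slid it home until it stopped after about 24 mm, pressing with about 7 N. The last picture shows the fork over the end of the bar.
- **Outlet arm:** I first pushed it in about 17 mm, to its inner stop, to get an exact zero. I then pulled it out about 56 mm to the middle notch.
- **Cam lever:** I slid it 18 mm to its end stop while holding the arm at that length, and nothing caught on the way. The arm and gripper hid the notch itself, so the closure is confirmed by travel and force only, not by sight.
- **Bystanders:** The mug and both jars stand where they were in the first picture. The force readings I took stayed below about 21 N.

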